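# Jack up one side of a chest on the valuation bench and hold it

## Task

The valuer wants to look at the underside of the wooden chest: put the bench jack flat on the bench with its saddle centred under the ring-marked lift point of the chest's steel tongue, and let go of it. Then pump the handle twice: press it fully down once, let it come fully back up so that the chest stands on its feet again, then press it fully down a second time and finish there, still holding the handle down with the fingers so that the jack alone keeps that side of the chest raised. Do not touch the chest with the arm or gripper, do not shove it along the bench, and leave the other three pieces where they are.

Things in the scene. Friction and masses are not known exactly. Their poses are not given: they have to be found in the camera images.
- jack: Bench jack, loose, 0.9 kg, flat on the bench. Origin: underside, below the middle of its post. x points to the saddle end, z up. Grey base plate x -150 to +100, 70 wide, 14 thick; a block 50 wide, 26 high (x 20 to 60) and a collar 44 across, 26 high carry the saddle at x = +75. The handle leaves the post toward -x. Balance point within 20 of the post.
- post (a point): Top centre of the jack's dark steel carrying post, straight above the jack's origin, 95 above the bench: 40 long (jack's x) x 30 wide (jack's y), fixed to the base. Grip it across its width; both those sides are free down to 20 above the bench.
- saddle (a point): Top centre of the jack's round domed steel saddle, 36 across, at x = +75, y = 0 in the jack's frame. 40 above the bench with the handle up; it rises 62 mm per rad of handle (34 at full stroke).
- pump (a joint): Jack handle: 0 = fully up (sprung to here), 0.55 rad = fully down (stop). Hinge line along jack's y at x -10, z 55 (jack's frame). The bar slopes up toward -x by 0.40 rad at 0, down by 0.15 at full stroke. Pressing the pedal takes 2 to 4 N free, 5 to 10 N under load. Let go, it comes up by itself, damped, within about 1 s. No check valve: the saddle follows the handle both ways.
- pedal (a point): Middle of the top face of the flat black rubber pedal (50 long x 44 wide x 8 thick) at the free end of the jack's handle, 140 from the hinge line. In the jack's frame: handle up x = -137, z = 113; fully down x = -149, z = 38. Press here from above with closed fingers.
- chest: Dark wooden chest with brass bands on four 15 mm brass feet, loose, 1.6 to 2.6 kg, 176 (x) x 246 (y) x 133 high. Origin: centre of its underside at bench level. Its steel tongue points along its own -x, so to go in square the jack's x should point along the chest's x. Jacked at the tongue it pivots on its two +x feet.
- lift_point (a point): Lift point: centre of the underside of a round steel pad 40 across under the chest's flat tongue; 50 above the bench at rest, 123 from the chest's origin along its -x. Mark: a raised brass ring, 36 across, on the tongue right above. Tongue 90 wide, ends 29 beyond the point, top 64 above the bench. Raised fully (about 24 mm) the point drifts some 6 toward the chest.
- loupe: Bystander: black stand loupe, round, 60 across, 22 high. Origin centre of underside.
- candlestick: Bystander: short brass candlestick, 68 across, 70 high. Origin centre of underside.
- trinket: Bystander: pale wooden trinket box, 79 x 59 x 48 high. Origin centre of underside.

How it is judged (in metres and radians):
On the way, in this order (a step that is already met when the one before it is completed fails the run):
1. the jack stands flat with its saddle centred under the lift point, handle up, let go of (horizontal distance between saddle and lift_point below 0.012 m and angle between jack's own z axis and vertical below 0.06 rad and height (world z) of jack below 0.006 m and value of joint pump below 0.08 rad and contact force between the fingers and jack below 0.2 N and height (world z) of lift_point below 0.054 m), for 0.2 s.
2. first stroke: the handle is fully down and the tongue is raised by the jack (value of joint pump above 0.47 rad and height (world z) of lift_point above 0.065 m and contact force between jack and chest above 2 N), for 0.2 s.
3. the handle is back up and the chest stands on its feet (value of joint pump below 0.08 rad and height (world z) of lift_point below 0.054 m), for 0.2 s.
At the end, for the whole second after the job is handed in: Handle held by the fingers (over 1 N) beyond 0.47 rad; lift point over 65 mm above the bench (15 mm raised); jack bears over 2 N of the chest, saddle within 20 mm (level) of the lift point, jack flat on the bench (0.06 rad, 6 mm); chest still, tilted under 0.25 rad (all of step 2 and contact force between the fingers and jack above 1 N and horizontal distance between saddle and lift_point below 0.02 m and angle between jack's own z axis and vertical below 0.06 rad and height (world z) of jack below 0.006 m and linear speed of chest below 0.02 m/s and angle between chest's own z axis and vertical below 0.25 rad); the arm keeps its last pose, push and grip.
It fails at once if the robot touched the chest (contact force between any of the arm, the fingers and chest above 1.5 N).
It fails at once if the chest was shoved along or turned over (distance of chest from where it was at the start of the episode above 0.04 m or angle between chest's own z axis and vertical above 0.35 rad).
It fails at once if the loupe was disturbed (distance of loupe from where it was at the start of the episode above 0.025 m).
It fails at once if the candlestick was disturbed (distance of candlestick from where it was at the start of the episode above 0.025 m).
It fails at once if the trinket was disturbed (distance of trinket from where it was at the start of the episode above 0.025 m).
It also fails if it takes over 64 s, if anything falls off the work surface, if the arm or the gripper's body presses on something with over 40 N, if the wrist force passes 120 N, or if a joint passes its speed limit or range.

## Robot

A 6-joint arm with a two-finger parallel gripper is mounted at the origin on the work surface. World frame = base frame: x ahead of the robot, y to its left, z up, the work surface at z = 0. Lengths are in mm, angles in degrees, forces in N, time in s.
With the tool pointing down it reaches from about 350 to 850 mm from the base axis. Payload 8.1 kg.
Tool frame: the origin (TCP) lies on the centre line of the jaws, within the pads' length; the fingertips stand 8 mm ahead of it and the grasp point (between the pads) lies 11 mm behind it; x points along the fingers, z is the direction in which the jaws open and shut, and the axes are right-handed (so a half turn about x gives the same grasp; the last joint's range is limited). The gripper opens to 85 mm and grips with 20 to 120 N. Pads are 22 mm wide; open, the fingers measure 114 mm over their backs; the gripper's body (76 mm by 85 mm) begins 54 mm behind the grasp point. The pads swing forward as they close: fully open they stand 13 mm farther back than shut.
Start: joints at [70.565, 7.471, 85.268, -0, 87.261, -4.893], TCP at [150.628, 580.79, 239.292] pointing down, gripper open.
Joint ranges: [-169.43, 169.43], [-51.17, 129.36], [1.28, 143.12], [-76.62, 256.62], [0, 156.53], [-152.29, 152.29]. Speed limits (degrees/s): [136.94, 136.94, 159.86, 180, 180, 180].

## Interface

Orientations are given as [roll, pitch, yaw] about the fixed x, y, z axes, in that order (R = Rz(yaw) Ry(pitch) Rx(roll)).
In Python, from bench import r, vision, order gives the robot as it stands. The module is installed in compiled form; this text tells all that it offers.
- The arm moves only by the shell command python3 -m jog 'ROWS' [FORCE]. ROWS is JSON, a list of rows, each a list of 3 entries, a list of its own where there are three numbers: the shift along the world's x, y, z in m, then the turn, a rotation vector about the world's x, y, z in rad, then the opening, from -1 (shut) to 1 (fully open). A call has 1 to 5 rows; each row is the pose to reach, as a shift and turn from the pose commanded when the call began; what a row does not reach only later rows make up. A row lasts 1/12 s, in which the tool goes at most 41.7 mm and 7.16 degrees, less where a joint would pass 70% of its speed; a pose out of reach is approached as far as the arm can. A call with a gripper value outside its range is refused whole. The fingers move at their own pace and stop on an object; FORCE is the grip in N (left out, the last holds). Time passes only in rows, so rows that repeat a pose let the fingers close. It gives the time, the measured TCP pose, the force and the opening at its end, in the units of the state.
- r.sense(): the state, without advancing time (a new reading comes with each control period).
- vision.snapshot(name): name is "scene" or "top" or "wrist"; returns the picture (420x560x3 uint8, red, green, blue); there is no depth.
- vision.camera_model(name): a dict with "fov_y" (degrees; the focal length in pixels is half the picture's height over the tangent of half this angle, whatever the lens; pixels are square), "cx", "cy" (the principal point, pixels), "D" ([k1, k2, p1, p2, k3] as OpenCV has them; the pictures are not rectified), "world_to_cam" (4x4, takes a point from world to camera coordinates). Camera axes: x right, y down, z forward; pixel columns grow to the right and rows downward; lengths in mm; the calibration is good to about 2 mm. A picture is of the moment at which its call begins: read the wrist's pose just before it. camera_model takes no time and is no camera call; for the wrist camera it gives the pose at the moment of the call.
- order.hand_in(): hands the job in, once; it reports no verdict.
The state is a dict: "time": time; "joint_pos": joint angles; "qd": joint speeds; "joint_efforts": joint torques, N m; "tool_pos": TCP position; "tcp_rot": TCP orientation; "ft_force": force on the tool from outside, world axes, zero at the start; "wrist_torque": the same for the moment, N m; "finger_gap": finger opening in mm.
Only numpy, scipy, OpenCV 4.12 (cv2) and the standard library are available. Lean on these libraries where they do the work, as an engineer would, in place of code of your own. Each camera call takes 0.05 s, during which the arm holds its last target.

## Working session

There is one attempt and no reset: what is moved stays moved. The work goes in short steps, Python scripts to look and compute and a shell command to move; the robot and the scene stay as the last step left them, time stands still between calls to the robot, and variables do not carry over. Pictures are saved under pics/ and viewed, and the job is handed in when it is done.

```bash
mkdir -p pics
cat > h.py <<'E'
import numpy as np, cv2
from bench import r, vision, order
def K(m):
    f=210/np.tan(np.radians(m['fov_y']/2)); return np.array([[f,0,m['cx']],[0,f,m['cy']],[0,0,1]])
def ray(m,uv):
    p=cv2.undistortPoints(np.array(uv,float).reshape(-1,1,2),K(m),np.array(m['D'],float)).reshape(-1,2)
    T=np.array(m['world_to_cam']);R=T[:3,:3];t=T[:3,3]
    d=np.c_[p,np.ones(len(p))]@R; return -R.T@t,d
def onplane(m,uv,z):
    c,d=ray(m,uv); return c+d*((z-c[2])/d[:,2])[:,None]
def proj(m,P):
    T=np.array(m['world_to_cam']); rv=cv2.Rodrigues(T[:3,:3])[0]
    return cv2.projectPoints(np.array(P,float).reshape(-1,1,3),rv,T[:3,3],K(m),np.array(m['D'],float))[0].reshape(-1,2)
def snap(n,f):
    m=vision.camera_model(n); im=vision.snapshot(n); cv2.imwrite('pics/'+f+'.png',im[...,::-1]); return m,im
E
python3 - <<'E'
from h import *
for n in ['scene','top','wrist']:
    m,im=snap(n,n+'0'); print(n,m['fov_y'],m['D'],ray(m,[[280,210]]))
print(r.sense())
E
```

```text
scene 56.52598750201611 [-0.04039698  0.          0.          0.          0.        ] (array([ 959.10423219, -749.57274021,  689.01475869]), array([[-0.36268828,  0.6996473 , -0.61597636]]))
top 56.80043903757884 [-0.11100441  0.          0.          0.          0.        ] (array([505.10541162, -50.8135339 , 893.11084645]), array([[ 0.1271255 , -0.02674215, -0.99174743]]))
wrist 71.82517684025579 [-0.02155873  0.          0.          0.          0.        ] (array([ 79.97041719, 598.53784011, 374.3947294 ]), array([[ 0.28919149, -0.07437892, -0.95440356]]))
{'time': 0.15, 'joint_pos': array([ 7.05644284e+01,  7.50555258e+00,  8.53165781e+01,  1.94432054e-04,
        8.72613620e+01, -4.89435280e+00]), 'qd': array([ 0.03447857, -0.08507941, -0.24228644, -0.0014282 ,  0.07668218,
       -0.0470019 ]), 'joint_efforts': array([ 1.01097572e-03, -5.70060468e+01, -5.01160419e+01, -3.12070608e-05,
        9.33121046e-03, -3.74264357e-05]), 'tool_pos': array([150.49551121, 580.38425617, 238.46575702]), 'tcp_rot': array([ 174.97238273,   89.91650709, -109.56884555]), 'ft_force': array([0.29402945, 0.19225342, 0.05758998]), 'wrist_torque': array([0.02748811, 0.01142849, 0.00564706]), 'finger_gap': 85.20647617174403}
```

View pics/top0.png

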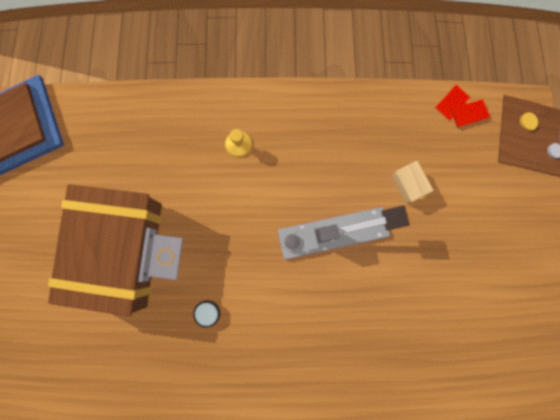

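View pics/scene0.png

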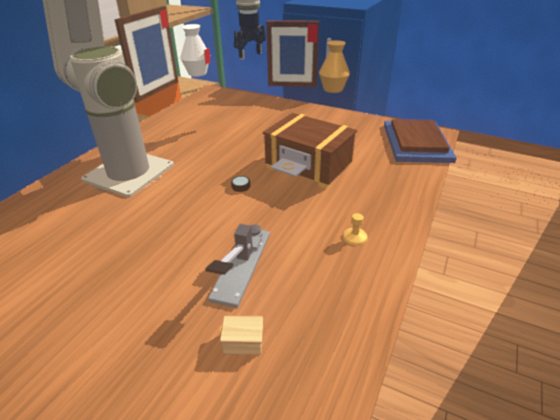

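View pics/wrist0.png

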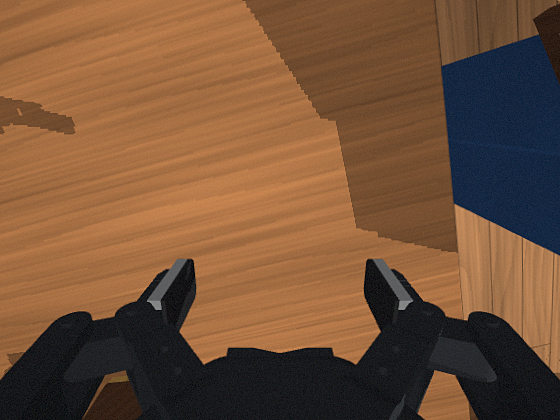

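Run:
```python
import cv2
im=cv2.imread('pics/top0.png')
cv2.imwrite('pics/a.png',cv2.resize(im[190:290,260:420],None,fx=5,fy=5,interpolation=cv2.INTER_CUBIC))
cv2.imwrite('pics/b.png',cv2.resize(im[180:330,40:230],None,fx=4,fy=4,interpolation=cv2.INTER_CUBIC))
```

```text
(no output)
```

View pics/a.png

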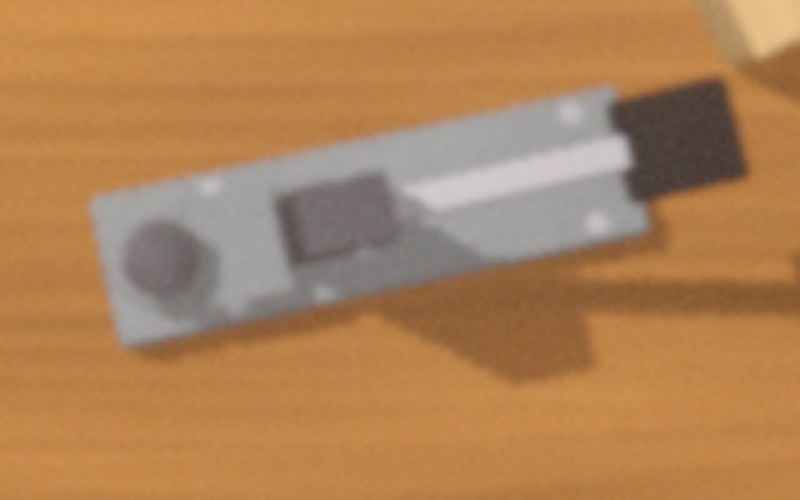

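View pics/b.png

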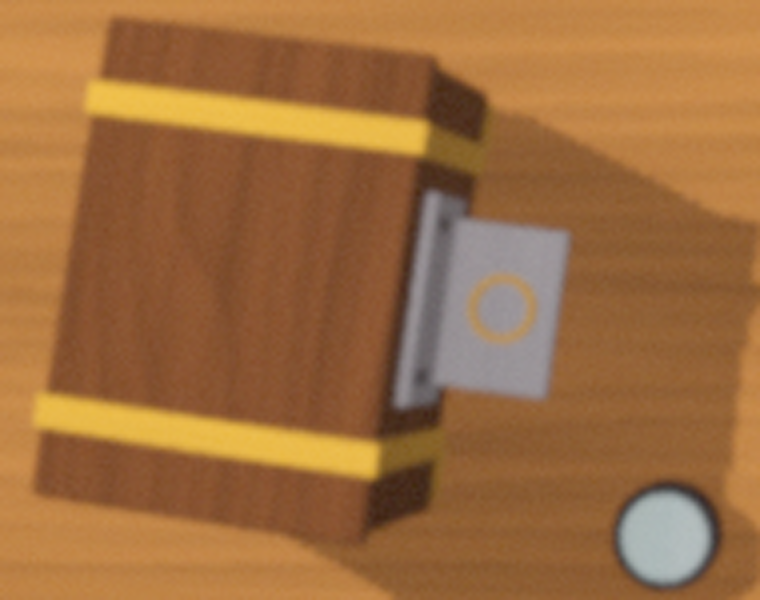

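Run:
```python
from h import *
m=vision.camera_model('top')
def c5(p): return [[260+(a+.5)/5-.5,190+(b+.5)/5-.5] for a,b in p]
def c4(p): return [[40+(a+.5)/4-.5,180+(b+.5)/4-.5] for a,b in p]
B=onplane(m,c5([(92,198),(125,347),(648,232),(612,88)]),14);print('base',B.round(1))
f=(B[0]+B[1])/2; b=(B[2]+B[3])/2; d=f-b; print('len',np.linalg.norm(d),'wid',np.linalg.norm(B[0]-B[1]),'yaw',np.degrees(np.arctan2(d[1],d[0])),'origin',f-100*d/np.linalg.norm(d))
print('saddle',onplane(m,c5([(161,258)]),38))
print('pedal',onplane(m,c5([(680,138)]),113))
P=onplane(m,c5([(282,188),(386,174),(400,240),(297,262)]),95);print('post',P.round(1),P.mean(0))
R=onplane(m,c4([(503,309)]),65);print('ring',R)
T=onplane(m,c4([(570,232),(548,398)]),64);e=T[0]-T[1];print('tongue',T.mean(0),np.linalg.norm(e),'chest yaw',np.degrees(np.arctan2(e[1],e[0]))+90)
C=onplane(m,c4([(112,18),(436,56),(362,542),(36,492)]),133);print('chest',C.round(1),C.mean(0))
for i,j in ((1,2),(0,3),(0,1),(3,2)):
  e=C[i]-C[j];print(np.degrees(np.arctan2(e[1],e[0])),np.linalg.norm(e))
print('loupe',onplane(m,c4([(665,535)]),22)); print('trinket',onplane(m,[[397,172],[422,163],[432,190],[410,201]],48)); print('candle',onplane(m,[[238,145]],0))
```

```text
base [[ 573.9  -69.6   14. ]
 [ 506.5  -83.9   14. ]
 [ 556.4 -324.6   14. ]
 [ 623.1 -310.3   14. ]]
len 245.7463317126828 wid 68.91724599992611 yaw 101.62890837699786 origin [ 560.34618195 -174.71473614   14.        ]
saddle [[545.33885153 -99.25912616  38.        ]]
pedal [[ 588.99448379 -308.73961567  113.        ]]
post [[ 571.2 -146.4   95. ]
 [ 576.7 -189.8   95. ]
 [ 549.3 -195.    95. ]
 [ 540.6 -152.1   95. ]] [ 559.44597428 -170.80965708   95.        ]
ring [[511.75268982 172.47690547  65.        ]]
tongue [508.74222347 142.42255404  64.        ] 88.90207136929841 chest yaw 83.21919121437924
chest [[658.7 363.4 133. ]
 [637.1 191.3 133. ]
 [397.5 222.6 133. ]
 [418.5 393.  133. ]] [527.97663108 292.584787   133.        ]
-7.445933559268203 241.64237393303938
-7.0314062918987705 242.05217034341283
82.85232553811291 173.38026520488634
82.99005454518088 171.6316854024537
loupe [[387.19993831  91.5551791   22.        ]]
trinket [[ 698.43618183 -338.3911848    48.        ]
 [ 719.63669769 -398.1287603    48.        ]
 [ 657.23129607 -417.78850689   48.        ]
 [ 632.23116489 -364.99135976   48.        ]]
candle [[775.78220765  23.41770501   0.        ]]
```

Run:
```python
from h import *
from scipy.spatial.transform import Rotation as R
s=r.sense(); A=R.from_euler('xyz',s['tcp_rot'],degrees=True).as_matrix();print(A.round(3), np.degrees(np.arctan2(A[1,2],A[0,2])))
```

```text
[[-0.    -0.968  0.251]
 [-0.001  0.251  0.968]
 [-1.     0.    -0.001]] 75.4587770292914
```

```bash
for i in 1; do
python3 -m jog '[[[0.0164,-0.0301,0],[0,0,-0.0446],1],[[0.0328,-0.0602,0],[0,0,-0.0892],1],[[0.0492,-0.0903,0],[0,0,-0.1338],1],[[0.0656,-0.1204,0],[0,0,-0.1784],1],[[0.082,-0.1505,0],[0,0,-0.223],1]]' 80
done
```

```text
time: 0.57
tool_pos: [232.9, 428.7, 238.8]
tcp_rot: [-176.9, 90.0, -114.3]
ft_force: [1.5, 1.0, 0.7]
finger_gap: 85.6
```

```bash
python3 -m jog '[[[0.0164,-0.0301,0],[0,0,-0.0446],1],[[0.0328,-0.0602,0],[0,0,-0.0892],1],[[0.0492,-0.0903,0],[0,0,-0.1338],1],[[0.0656,-0.1204,0],[0,0,-0.1784],1],[[0.082,-0.1505,0],[0,0,-0.223],1]]'
python3 -m jog '[[[0.0164,-0.0301,0],[0,0,-0.0446],1],[[0.0328,-0.0602,0],[0,0,-0.0892],1],[[0.0492,-0.0903,0],[0,0,-0.1338],1],[[0.0656,-0.1204,0],[0,0,-0.1784],1],[[0.082,-0.1505,0],[0,0,-0.223],1]]'
python3 -m jog '[[[0.0164,-0.0301,0],[0,0,-0.0446],1],[[0.0328,-0.0602,0],[0,0,-0.0892],1],[[0.0492,-0.0903,0],[0,0,-0.1338],1],[[0.0656,-0.1204,0],[0,0,-0.1784],1],[[0.082,-0.1505,0],[0,0,-0.223],1]]'
python3 -m jog '[[[0.0164,-0.0301,0],[0,0,-0.0446],1],[[0.0328,-0.0602,0],[0,0,-0.0892],1],[[0.0492,-0.0903,0],[0,0,-0.1338],1],[[0.0656,-0.1204,0],[0,0,-0.1784],1],[[0.082,-0.1505,0],[0,0,-0.223],1]]'
python3 -m jog '[[[0,0,0],[0,0,0],1],[[0,0,0],[0,0,0],1]]'
python3 - <<'E'
from h import *
print(r.sense()['tool_pos'],r.sense()['tcp_rot'],r.sense()['joint_pos'])
m,im=snap('wrist','w1'); np.save('w1.npy',m,allow_pickle=True)
E
```

```text
time: 0.98
tool_pos: [314.9, 278.2, 239.1]
tcp_rot: [-113.2, 90.0, -63.4]
ft_force: [1.1, -0.1, -0.2]
finger_gap: 85.2
time: 1.4
tool_pos: [397.0, 127.6, 239.3]
tcp_rot: [-22.2, 90.0, 14.8]
ft_force: [0.9, 0.3, -0.4]
finger_gap: 85.5
time: 1.82
tool_pos: [479.0, -23.0, 239.1]
tcp_rot: [123.5, 90.0, 147.7]
ft_force: [0.6, 0.3, 0.1]
finger_gap: 85.4
time: 2.23
tool_pos: [561.0, -173.4, 238.8]
tcp_rot: [141.3, 90.0, 152.8]
ft_force: [0.2, -0.2, 0.3]
finger_gap: 85.8
time: 2.4
tool_pos: [560.5, -173.2, 238.0]
tcp_rot: [146.5, 89.9, 157.9]
ft_force: [-0.1, 0.5, 0.5]
finger_gap: 85.3
[ 560.47340996 -173.15557993  237.96311865] [146.49305823  89.87105257 157.93085854] [-2.21753365e+01  5.56519772e+00  8.74577176e+01 -2.39302770e-04
  8.71060319e+01 -3.36131244e+01]
```

View pics/w1.png

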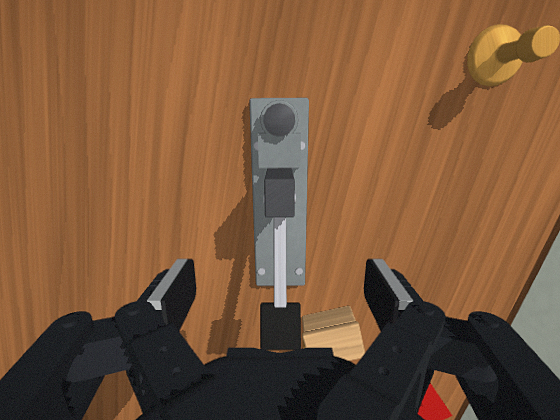

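Run:
```python
import cv2
im=cv2.imread('pics/w1.png')
cv2.imwrite('pics/c.png',cv2.resize(im[85:235,200:360],None,fx=4,fy=4,interpolation=cv2.INTER_CUBIC))
cv2.imwrite('pics/d.png',cv2.resize(im[235:360,200:360],None,fx=4,fy=4,interpolation=cv2.INTER_CUBIC))
```

```text
(no output)
```

View pics/c.png

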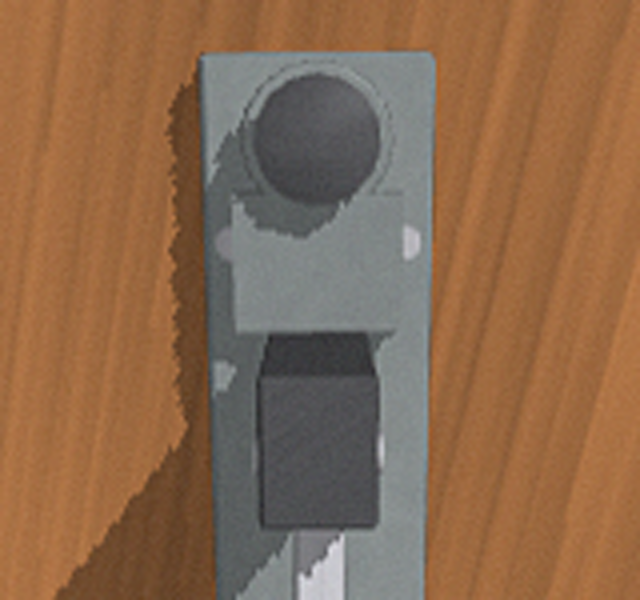

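View pics/d.png

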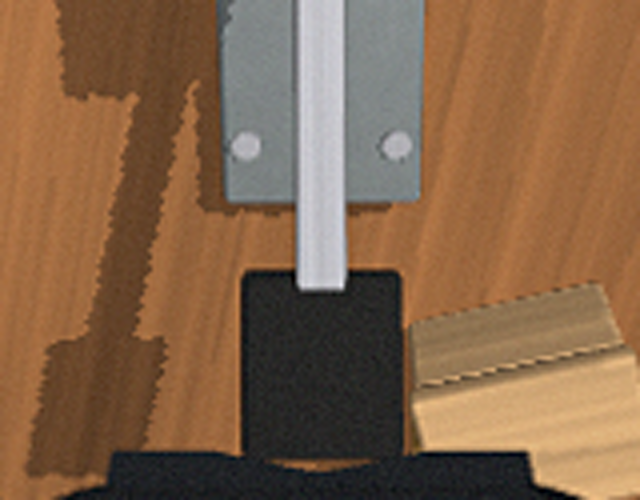

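Run:
```python
from h import *
m=np.load('w1.npy',allow_pickle=True).item()
c=lambda p,o:[[200+(a+.5)/4-.5,o+(b+.5)/4-.5] for a,b in p]
B=onplane(m,c([(202,55),(435,53)],85)+c([(418,202),(227,202)],235),14)
f=(B[0]+B[1])/2; b=(B[2]+B[3])/2; d=f-b; u=d/np.linalg.norm(d)
print(B.round(1),np.linalg.norm(d),np.linalg.norm(B[0]-B[1]),np.linalg.norm(B[2]-B[3]),np.degrees(np.arctan2(d[1],d[0])),'org',f-100*u,b+150*u)
P=onplane(m,c([(260,376),(378,376),(378,527),(260,527)],85),95);print(P.round(1),P.mean(0))
print('saddle',onplane(m,c([(318,138)],85),36))
```

```text
[[ 508.4  -83.9   14. ]
 [ 574.9  -69.9   14. ]
 [ 625.2 -313.1   14. ]
 [ 559.  -326.6   14. ]] 248.12248421118792 68.00586168721523 67.55716990663282 101.72241539663199 org [ 561.96549816 -174.80669658   14.        ] [ 561.58404258 -172.96833938   14.        ]
[[ 543.7 -157.6   95. ]
 [ 571.9 -151.9   95. ]
 [ 580.1 -189.8   95. ]
 [ 550.8 -195.8   95. ]] [ 561.60596482 -173.75580128   95.        ]
saddle [[ 546.272281   -100.06253719   36.        ]]
```

```bash
python3 -m jog '[[[0.0005,0,-0.035],[0,0,0.002],1],[[0.001,-0.0005,-0.07],[0,0,0.004],1],[[0.001,-0.0005,-0.105],[0,0,0.004],1],[[0.001,-0.0005,-0.14],[0,0,0.004],1],[[0.001,-0.0005,-0.176],[0,0,0.004],1]]'
python3 -m jog '[[[0,0,0],[0,0,0],-1],[[0,0,0],[0,0,0],-1],[[0,0,0],[0,0,0],-1],[[0,0,0],[0,0,0],-1],[[0,0,0],[0,0,0],-1]]' 80
python3 -m jog '[[[0,0,0],[0,0,0],-1],[[0,0,0],[0,0,0],-1],[[0,0,0],[0,0,0],-1],[[0,0,0],[0,0,0],-1],[[0,0,0],[0,0,0],-1]]'
python3 - <<'E'
from h import *
print(r.sense()['tool_pos'],r.sense()['tcp_rot'])
snap('wrist','w2');snap('top','t2')
E
```

```text
time: 2.87
tool_pos: [561.5, -170.8, 62.6]
tcp_rot: [-20.4, 89.9, -8.5]
ft_force: [0.9, -0.5, 0.4]
finger_gap: 85.7
time: 3.28
tool_pos: [562.9, -173.0, 66.8]
tcp_rot: [-49.6, 89.8, -37.7]
ft_force: [-5.0, -2.4, 9.0]
finger_gap: 29.2
time: 3.7
tool_pos: [562.9, -173.0, 66.7]
tcp_rot: [-43.5, 89.8, -31.6]
ft_force: [-5.9, 0.2, 7.8]
finger_gap: 29.1
[ 562.89272924 -173.04765961   66.73699208] [-43.45202904  89.79700936 -31.63873637]
```

View pics/w2.png

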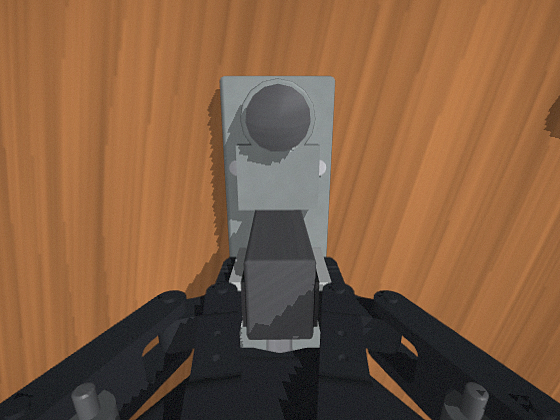

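```bash
python3 -m jog '[[[0,0,0.008],[0,0,0],-1],[[0,0,0.016],[0,0,0],-1],[[0,0,0.024],[0,0,0],-1],[[0,0,0.024],[0,0,0],-1]]' 100
python3 -m jog '[[[0,0,0],[0,0,0],-1],[[0,0,0],[0,0,0],-1]]'
python3 - <<'E'
from h import *
print(r.sense()['tool_pos'],r.sense()['tcp_rot'])
snap('wrist','w3');snap('scene','s3')
E
```

```text
time: 4.13
tool_pos: [563.1, -172.7, 90.0]
tcp_rot: [-31.7, 89.8, -19.9]
ft_force: [1.2, -0.7, -7.5]
finger_gap: 29.0
time: 4.3
tool_pos: [561.5, -172.1, 87.1]
tcp_rot: [133.8, 90.0, 145.6]
ft_force: [0.9, -0.6, -8.1]
finger_gap: 29.0
[ 561.48695885 -172.07262709   87.12999963] [133.7944717   89.98561152 145.60088618]
```

View pics/s3.png

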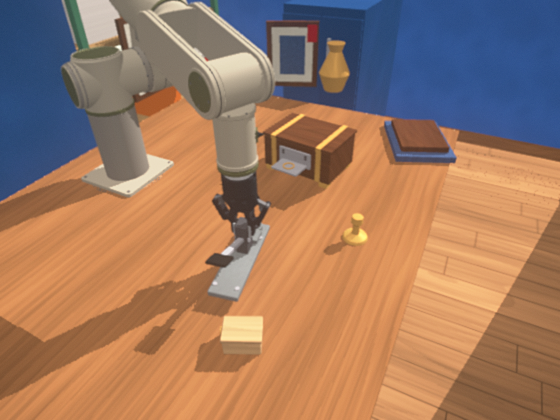

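View pics/w3.png

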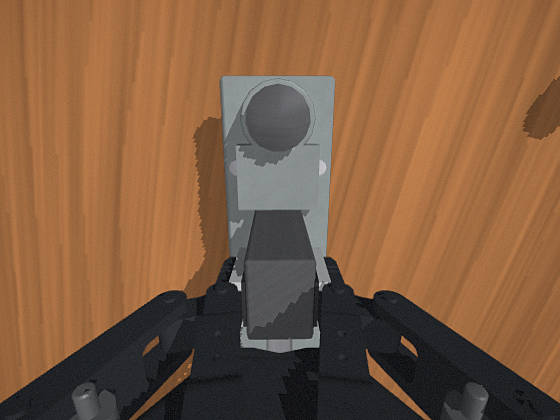

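```bash
python3 -m jog '[[[-0.008,0.019,0],[0,0,-0.033],-1],[[-0.016,0.038,0],[0,0,-0.066],-1],[[-0.024,0.06,0],[0,0,-0.1],-1],[[-0.032,0.084,0],[0,0,-0.133],-1],[[-0.04,0.106,0],[0,0,-0.166],-1]]'
python3 -m jog '[[[-0.008,0.022,0],[0,0,-0.04],-1],[[-0.015,0.044,0],[0,0,-0.08],-1],[[-0.022,0.062,0],[0,0,-0.12],-1],[[-0.0285,0.077,0],[0,0,-0.15],-1],[[-0.0285,0.085,0],[0,0,-0.162],-1]]'
python3 -m jog '[[[0,0,0],[0,0,0],-1],[[0,0,0],[0,0,0],-1],[[0,0,0],[0,0,0],-1],[[0,0,0],[0,0,0],-1]]'
python3 - <<'E'
from h import *
print(r.sense()['tool_pos'],r.sense()['tcp_rot'])
m,im=snap('top','t4')
m2,im2=snap('wrist','w4');np.save('w4.npy',m2,allow_pickle=True)
cv2.imwrite('pics/t4c.png',cv2.resize(im[160:320,120:320,::-1],None,fx=4,fy=3.75 and 4,interpolation=cv2.INTER_CUBIC)[:600])
E
```

```text
time: 4.82
tool_pos: [520.7, -65.1, 86.6]
tcp_rot: [153.6, 89.9, 155.7]
ft_force: [-0.6, 0.1, -8.6]
finger_gap: 28.9
time: 5.23
tool_pos: [491.3, 20.7, 86.4]
tcp_rot: [166.8, 89.9, 159.8]
ft_force: [0.4, -0.7, -9.8]
finger_gap: 29.0
time: 5.57
tool_pos: [493.2, 18.2, 87.2]
tcp_rot: [-102.1, 90.0, -109.1]
ft_force: [-0.0, 0.5, -8.6]
finger_gap: 28.9
[493.24818088  18.16739402  87.20105415] [-102.0539296    89.98643653 -109.06453468]
```

View pics/t4c.png

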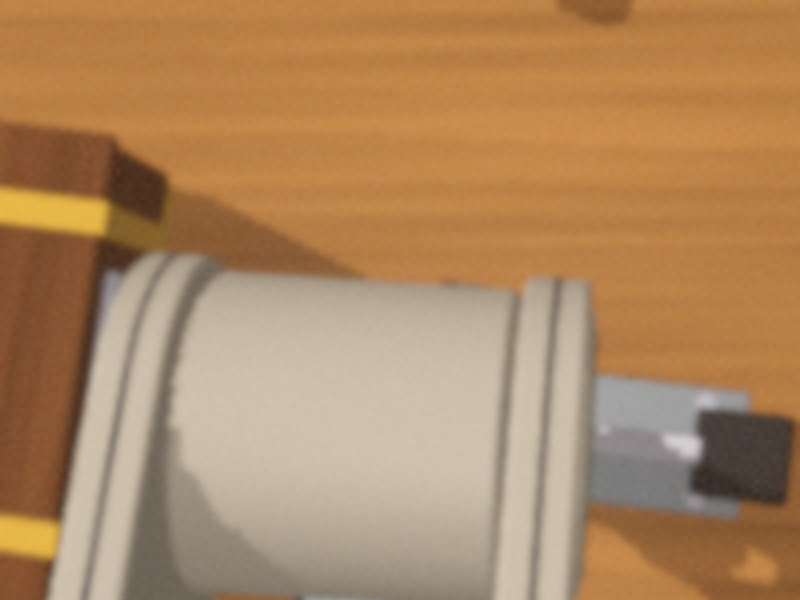

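View pics/w4.png

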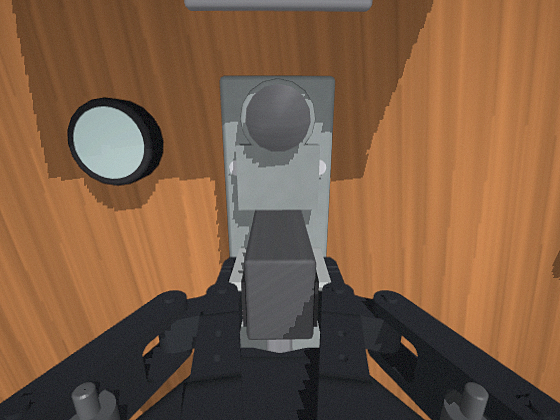

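```bash
python3 -m jog '[[[0,0,-0.006],[0,0,0],-1],[[0,0,-0.012],[0,0,0],-1],[[0,0,-0.0165],[0,0,0],-1],[[0,0,-0.0165],[0,0,0],-1]]'
python3 -m jog '[[[0.0012,0.01,0],[0,0,0],-1],[[0.0025,0.02,0],[0,0,0],-1],[[0.0037,0.03,0],[0,0,0],-1],[[0.0046,0.037,0],[0,0,0],-1],[[0.005,0.04,0],[0,0,0],-1]]'
python3 -m jog '[[[0,0,0],[0,0,0],-1],[[0,0,0],[0,0,0],-1],[[0,0,0],[0,0,0],-1],[[0,0,0],[0,0,0],-1]]'
python3 - <<'E'
from h import *
print(r.sense()['tool_pos'],r.sense()['tcp_rot'])
m2,im2=snap('wrist','w5');np.save('w5.npy',m2,allow_pickle=True)
m2,im2=snap('scene','s5')
cv2.imwrite('pics/s5c.png',cv2.resize(im2[120:220,200:360,::-1],None,fx=5,fy=5,interpolation=cv2.INTER_CUBIC))
E
```

```text
time: 6.0
tool_pos: [491.8, 18.8, 68.9]
tcp_rot: [-177.3, 89.8, 175.7]
ft_force: [-0.6, -0.5, -9.4]
finger_gap: 29.1
time: 6.42
tool_pos: [498.4, 60.5, 71.0]
tcp_rot: [49.8, 90.0, 42.9]
ft_force: [-0.1, 0.4, -9.0]
finger_gap: 28.6
time: 6.75
tool_pos: [498.1, 58.5, 70.8]
tcp_rot: [-105.1, 90.0, -112.1]
ft_force: [0.4, -0.8, -9.1]
finger_gap: 28.7
[498.07481876  58.46871312  70.77841305] [-105.10409668   89.98861246 -112.1098348 ]
```

View pics/w5.png

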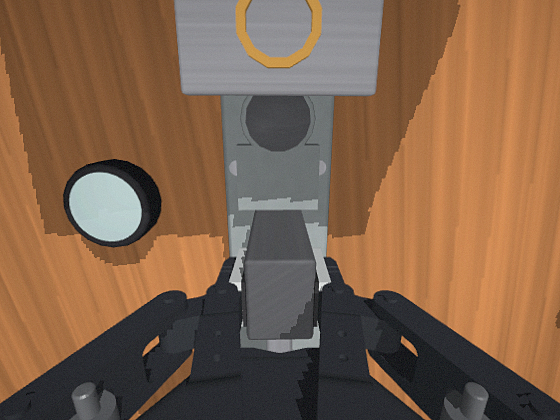

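View pics/s5c.png

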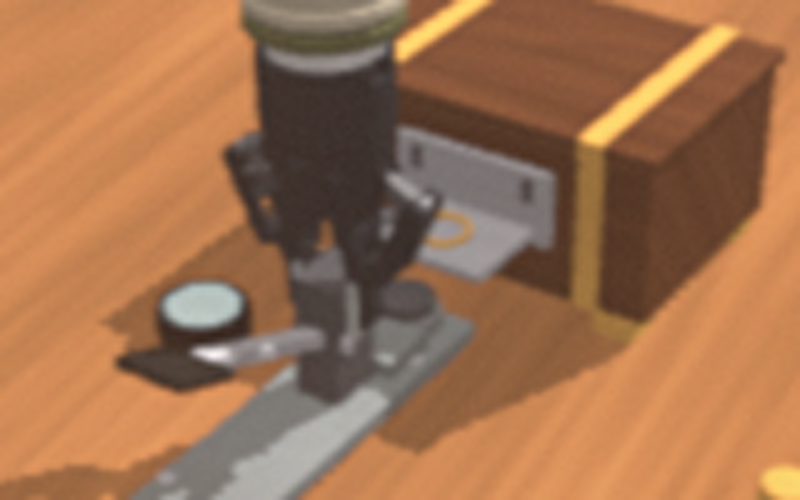

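Run:
```python
from h import *
m=np.load('w5.npy',allow_pickle=True).item()
im=cv2.imread('pics/w5.png')
cv2.imwrite('pics/e.png',cv2.resize(im[0:150,160:400],None,fx=3.3,fy=3.3,interpolation=cv2.INTER_CUBIC))
u=np.array([.1227,.9924,0])
b=onplane(m,[[279,67]],65);print('ring from bottom',b+18*u)
print('ring c',onplane(m,[[279,22]],65))
print('saddle from w5', onplane(m,[[278,117]],44-4))
print(proj(m,[[498.07-.06+9.2,58.47-.5+74.4,42]]), onplane(m,[[181,93],[380,94]],64))
```

```text
ring from bottom [[513.65159155 172.27595108  65.        ]]
ring c [[513.63738238 172.12925421  65.        ]]
saddle from w5 [[508.21083934 133.39655307  40.        ]]
[[276.38661367 119.1582746 ]] [[465.19207749 149.32505567  64.        ]
 [556.38637446 137.63589857  64.        ]]
```

View pics/e.png

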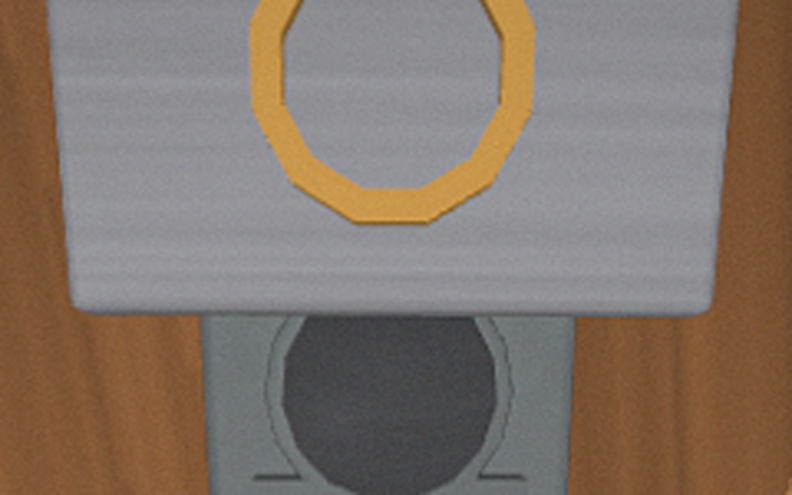

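```bash
python3 -m jog '[[[0.0014,0.01,0],[0,0,0],-1],[[0.0028,0.02,0],[0,0,0],-1],[[0.004,0.029,0],[0,0,0],-1],[[0.005,0.036,0],[0,0,0],-1],[[0.0055,0.0395,0],[0,0,0],-1]]'
python3 -m jog '[[[0,0,0],[0,0,0],-1],[[0,0,0],[0,0,0],-1],[[0,0,0],[0,0,0],-1],[[0,0,-0.002],[0,0,0],-1],[[0,0,-0.0045],[0,0,0],-1]]' 
python3 -m jog '[[[0,0,0],[0,0,0],-1],[[0,0,0],[0,0,0],-1],[[0,0,0],[0,0,0],-1]]'
python3 - <<'E'
from h import *
print(r.sense()['tool_pos'],r.sense()['tcp_rot'])
m2,im2=snap('wrist','w6');np.save('w6.npy',m2,allow_pickle=True)
m2,im2=snap('scene','s6')
cv2.imwrite('pics/s6c.png',cv2.resize(im2[120:220,200:360,::-1],None,fx=5,fy=5,interpolation=cv2.INTER_CUBIC))
E
```

```text
time: 7.27
tool_pos: [503.8, 99.8, 70.8]
tcp_rot: [76.8, 90.0, 69.9]
ft_force: [-0.7, -0.4, -7.5]
finger_gap: 29.1
time: 7.68
tool_pos: [503.9, 98.1, 66.7]
tcp_rot: [15.8, 90.0, 8.7]
ft_force: [-22.5, -1.6, 45.8]
finger_gap: 28.9
time: 7.93
tool_pos: [504.1, 98.1, 66.9]
tcp_rot: [-3.6, 89.9, -10.6]
ft_force: [-3.2, -1.1, 0.5]
finger_gap: 28.7
[504.06213426  98.06661333  66.89438105] [ -3.64356689  89.94965564 -10.6475735 ]
```

View pics/w6.png

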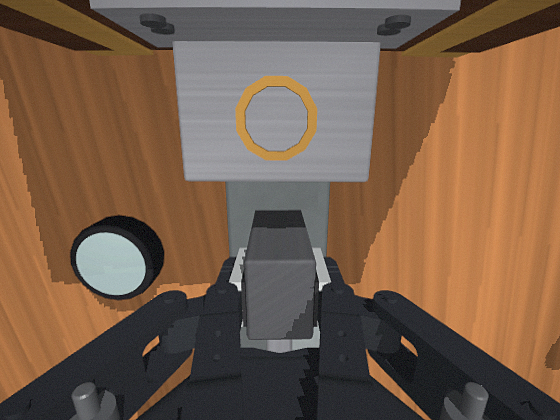

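View pics/s6c.png

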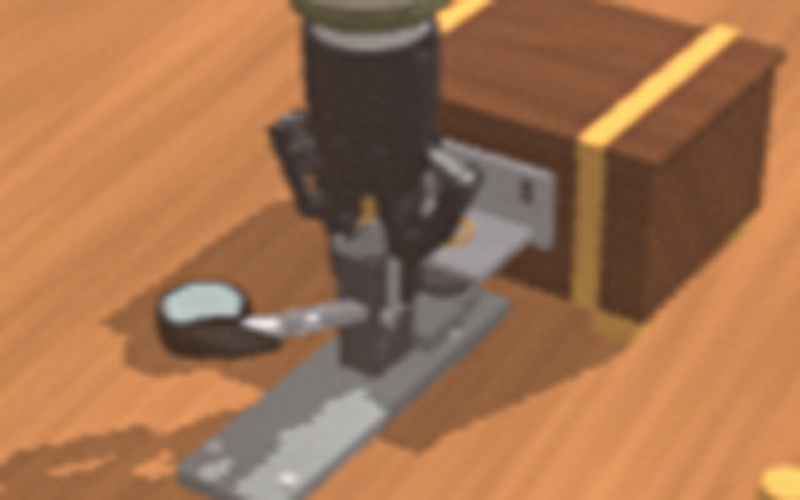

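```bash
python3 -m jog '[[[0,0,0],[0,0,0],-0.6],[[0,0,0],[0,0,0],-0.2],[[0,0,0],[0,0,0],0.3],[[0,0,0],[0,0,0],1],[[0,0,0],[0,0,0],1]]'
python3 -m jog '[[[0,0,0],[0,0,0],1],[[0,0,0.03],[0,0,0],1],[[0,0,0.06],[0,0,0],1],[[0,0,0.09],[0,0,0],1],[[0,0,0.12],[0,0,0],1]]'
python3 -m jog '[[[0,-0.02,0.01],[0,0,0],1],[[0,-0.05,0.01],[0,0,0],0],[[0,-0.08,0.01],[0,0,0],-1],[[0,-0.1,0.01],[0,0,0],-1],[[0,-0.1,0.01],[0,0,0],-1]]'
python3 -m jog '[[[0,0,0],[0,0,0],-1],[[0,0,0],[0,0,0],-1],[[0,0,0],[0,0,0],-1]]'
python3 - <<'E'
from h import *
s=r.sense();print(s['tool_pos'],s['tcp_rot'],s['joint_pos'])
m2,im2=snap('wrist','w7');np.save('w7.npy',m2,allow_pickle=True)
m2,im2=snap('top','t7')
cv2.imwrite('pics/t7c.png',cv2.resize(im2[160:310,120:320,::-1],None,fx=4,fy=4,interpolation=cv2.INTER_CUBIC))
E
```

```text
time: 8.45
tool_pos: [504.0, 98.4, 66.5]
tcp_rot: [21.3, 89.9, 14.3]
ft_force: [-0.7, -0.1, 0.2]
finger_gap: 69.2
time: 8.87
tool_pos: [503.4, 98.3, 187.5]
tcp_rot: [177.1, 90.0, 170.1]
ft_force: [1.2, -0.2, 1.6]
finger_gap: 85.2
time: 9.28
tool_pos: [503.7, -5.0, 196.5]
tcp_rot: [-61.0, 89.9, -68.2]
ft_force: [-0.2, -0.9, 0.3]
finger_gap: 38.8
time: 9.53
tool_pos: [503.6, -0.9, 196.2]
tcp_rot: [112.1, 90.0, 105.1]
ft_force: [0.2, 0.4, 0.5]
finger_gap: 0.8
[503.62877499  -0.88840843 196.21183689] [112.07271638  89.97873586 105.12430113] [-5.95008621e+00 -6.20331073e+00  1.03567780e+02  2.00065703e-02
  8.26431769e+01  9.95765904e-01]
```

View pics/w7.png

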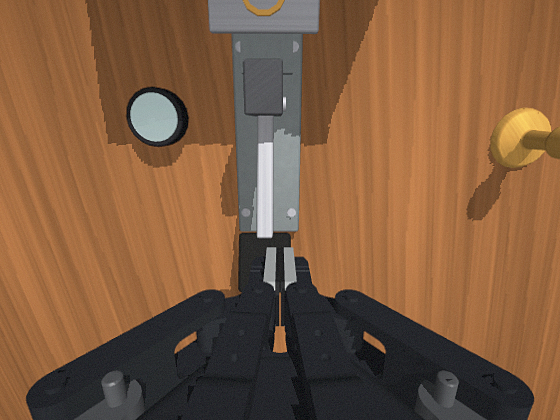

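View pics/t7c.png

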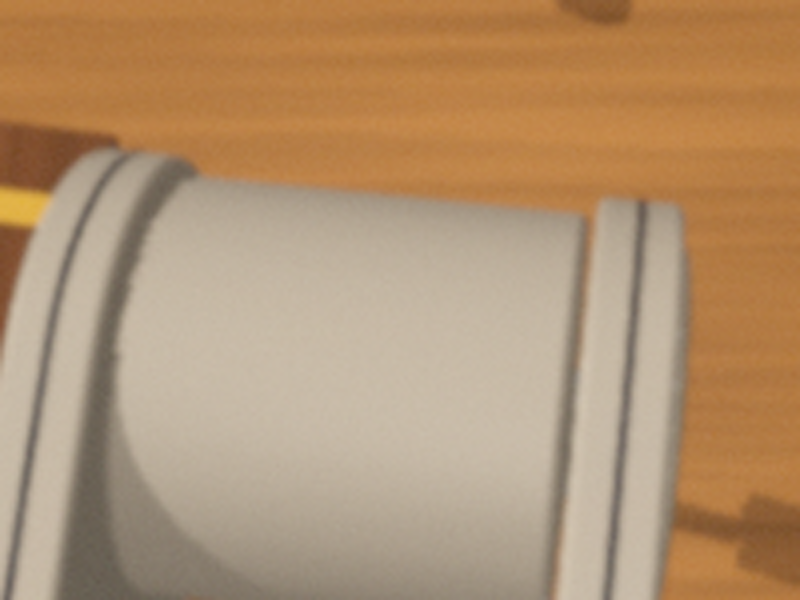

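Run:
```python
from h import *
m=np.load('w7.npy',allow_pickle=True).item()
im=cv2.imread('pics/w7.png')
cv2.imwrite('pics/f.png',cv2.resize(im[0:150,180:340],None,fx=4,fy=4,interpolation=cv2.INTER_CUBIC))
cv2.imwrite('pics/g.png',cv2.resize(im[150:300,180:340],None,fx=4,fy=4,interpolation=cv2.INTER_CUBIC))
```

```text
(no output)
```

View pics/f.png

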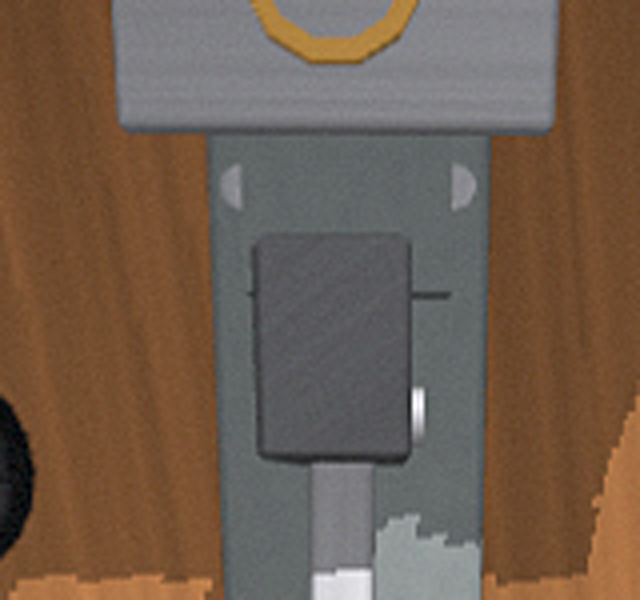

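View pics/g.png

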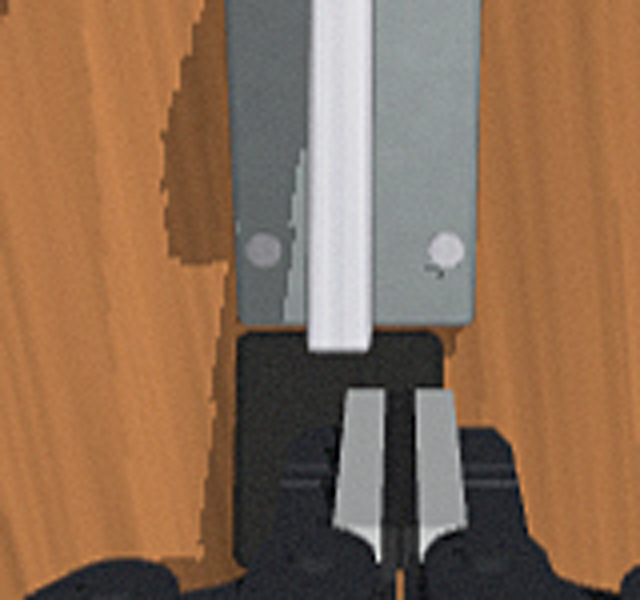

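Run:
```python
from h import *
m=np.load('w7.npy',allow_pickle=True).item()
c=lambda p,o:[[180+(a+.5)/4-.5,o+(b+.5)/4-.5] for a,b in p]
P=onplane(m,c([(256,236),(410,234),(409,456),(260,458)],0),95);print(P.round(1),P.mean(0))
B=onplane(m,c([(240,323),(472,323)],150),14);print('rear',B,B.mean(0),np.degrees(np.arctan2(*(B[1]-B[0])[[1,0]]))+90)
t=(P[0]+P[1]-P[2]-P[3]); yaw=np.degrees(np.arctan2(t[1],t[0]));print(yaw)
w=np.array([.1227,.9924,0])
d=P.mean(0)-B.mean(0); print('len',np.linalg.norm(d[:2]),np.degrees(np.arctan2(d[1],d[0])))
u=d*[1,1,0]; u/=np.linalg.norm(u)
o=P.mean(0)*[1,1,0]; S=o+75*u
R=onplane(m,c([(335,63)],0),65)[0]+18*w
print('saddle',S,'ring',R,'diff',R-S)
print('pedal up',o-137*u,'down',o-149*u)
```

```text
[[493.  119.2  95. ]
 [521.5 116.   95. ]
 [516.6  76.9  95. ]
 [487.7  80.   95. ]] [504.69757368  98.00826246  95.        ]
rear [[452.39364311 -45.47948872  14.        ]
 [520.1021169  -53.71526972  14.        ]] [486.24788    -49.59737922  14.        ] 83.06484505432219
82.55255868529451
len 148.7542155760689 82.8753702537481
saddle [513.99967662 172.42916598   0.        ] ring [513.28739064 172.5488889   65.        ] diff [-0.71228598  0.11972292 65.        ]
pedal up [487.70573231 -37.93392131   0.        ] down [486.21739584 -49.84126587   0.        ]
```

```bash
python3 -m jog '[[[-0.008,-0.018,0],[0,0,0],-1],[[-0.016,-0.037,0],[0,0,0],-1],[[-0.016,-0.037,-0.03],[0,0,0],-1],[[-0.016,-0.037,-0.055],[0,0,0],-1],[[-0.016,-0.037,-0.064],[0,0,0],-1]]' 40
python3 -m jog '[[[0,0,0],[0,0,0],-1],[[0,0,0],[0,0,0],-1],[[0,0,0],[0,0,0],-1]]'
python3 - <<'E'
from h import *
s=r.sense();print(s['tool_pos'],s['ft_force'])
m2,im2=snap('scene','s8');snap('wrist','w8')
cv2.imwrite('pics/s8c.png',cv2.resize(im2[120:240,180:340,::-1],None,fx=5,fy=5,interpolation=cv2.INTER_CUBIC))
E
```

```text
time: 10.05
tool_pos: [485.5, -38.0, 128.8]
tcp_rot: [174.9, 89.7, 168.0]
ft_force: [-1.1, 1.1, -0.9]
finger_gap: -0.2
time: 10.3
tool_pos: [488.7, -38.5, 133.9]
tcp_rot: [-1.7, 89.9, -8.7]
ft_force: [0.8, 0.1, -0.2]
finger_gap: 0.3
[488.68812405 -38.47964583 133.89685134] [ 0.80769729  0.11293483 -0.23472196]
```

View pics/s8c.png

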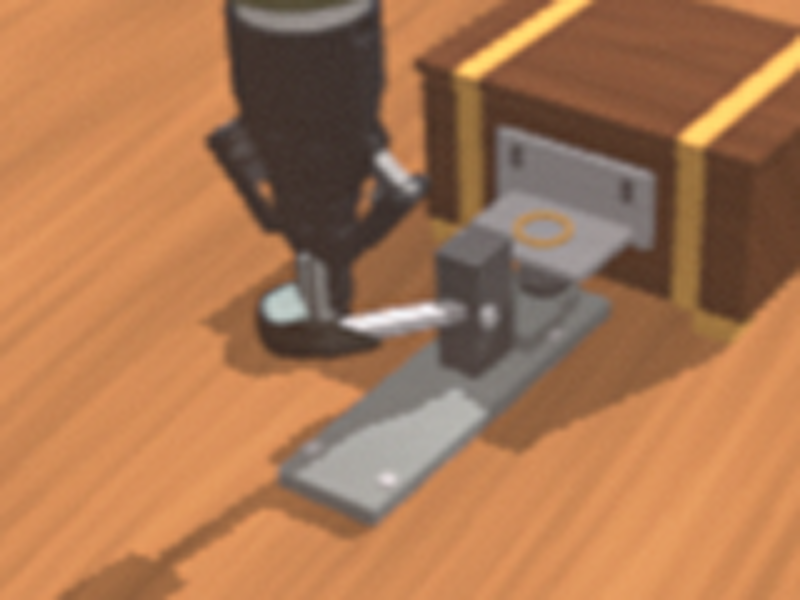

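View pics/w8.png

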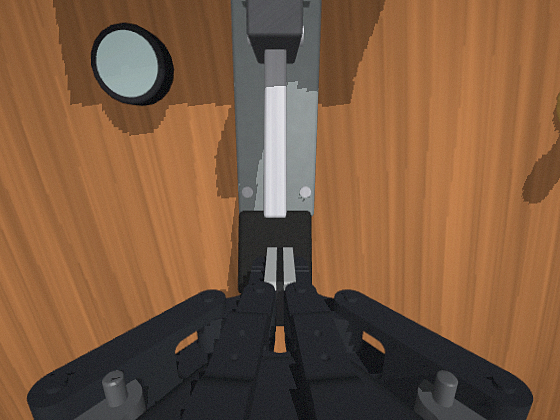

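```bash
python3 -m jog '[[[0,0,-0.009],[0,0,0],-1],[[0,-0.001,-0.015],[0,0,0],-1],[[-0.0003,-0.0035,-0.021],[0,0,0],-1],[[-0.0006,-0.0055,-0.027],[0,0,0],-1],[[-0.001,-0.0075,-0.033],[0,0,0],-1]]'
python3 - <<'E'
from h import *
s=r.sense();print(s['tool_pos'],s['ft_force'])
E
python3 -m jog '[[[-0.0002,-0.0015,-0.006],[0,0,0],-1],[[-0.0003,-0.0025,-0.012],[0,0,0],-1],[[-0.0004,-0.0035,-0.018],[0,0,0],-1],[[-0.0005,-0.004,-0.024],[0,0,0],-1],[[-0.0005,-0.0045,-0.03],[0,0,0],-1]]'
python3 -m jog '[[[0,0,-0.006],[0,0,0],-1],[[0,0,-0.012],[0,0,0],-1],[[0,0,-0.016],[0,0,0],-1],[[0,0,-0.02],[0,0,0],-1],[[0,0,-0.022],[0,0,0],-1]]'
python3 -m jog '[[[0,0,0],[0,0,0],-1],[[0,0,0],[0,0,0],-1],[[0,0,0],[0,0,0],-1]]'
```

```text
time: 10.82
tool_pos: [487.2, -46.2, 99.1]
tcp_rot: [25.7, 89.9, 18.7]
ft_force: [4.7, 4.2, 6.3]
finger_gap: -0.0
[487.2008222  -46.215618    99.05290414] [4.71473148 4.24050187 6.30072733]
time: 11.23
tool_pos: [486.8, -50.5, 69.4]
tcp_rot: [31.8, 89.9, 24.8]
ft_force: [2.6, 3.8, 8.5]
finger_gap: -0.2
time: 11.65
tool_pos: [486.8, -50.2, 47.4]
tcp_rot: [47.7, 89.9, 40.7]
ft_force: [2.0, 4.9, 9.7]
finger_gap: 0.1
time: 11.9
tool_pos: [486.8, -50.3, 47.7]
tcp_rot: [45.3, 89.9, 38.3]
ft_force: [0.6, 4.2, 8.5]
finger_gap: -0.1
```

```bash
python3 -m jog '[[[0,0,-0.002],[0,0,0],-1],[[0,0,-0.0035],[0,0,0],-1],[[0,0,-0.0035],[0,0,0],-1],[[0,0,-0.0035],[0,0,0],-1],[[0,0,-0.0035],[0,0,0],-1]]'
python3 - <<'E'
from h import *
s=r.sense();print(s['tool_pos'],s['ft_force'])
m2,im2=snap('scene','s9');snap('wrist','w9')
cv2.imwrite('pics/s9c.png',cv2.resize(im2[120:240,180:340,::-1],None,fx=5,fy=5,interpolation=cv2.INTER_CUBIC))
E
```

```text
time: 12.32
tool_pos: [487.1, -50.2, 45.7]
tcp_rot: [43.3, 89.9, 36.3]
ft_force: [-5.0, 6.8, 22.6]
finger_gap: 0.1
[487.13703569 -50.22380117  45.68447839] [-4.95634225  6.80747697 22.62171085]
```

View pics/s9c.png

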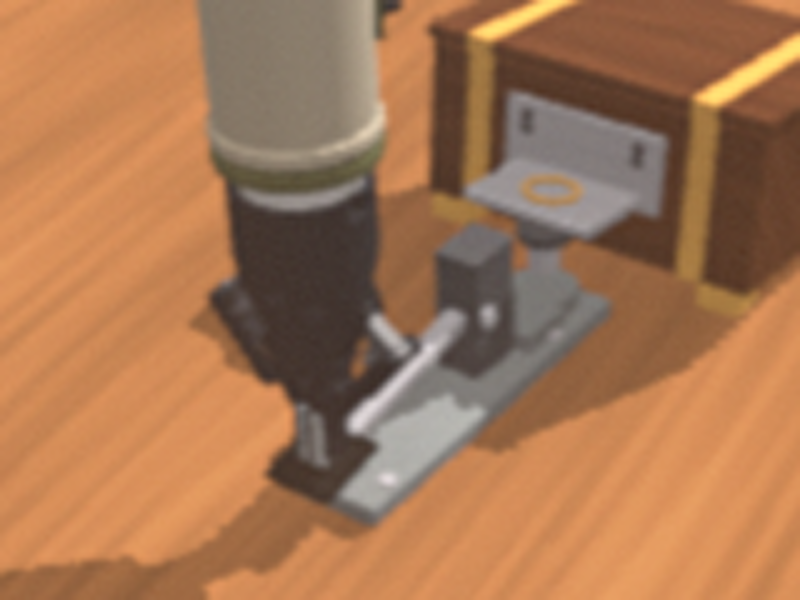

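View pics/w9.png

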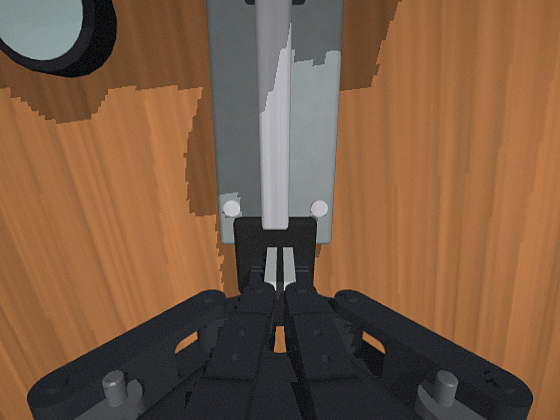

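```bash
python3 -m jog '[[[0,0,0.005],[0,0,0],-1],[[0,0,0.01],[0,0,0],-1],[[0,0,0.016],[0,0,0],-1],[[0,0,0.022],[0,0,0],-1],[[0,0,0.028],[0,0,0],-1]]'
python3 -m jog '[[[0,0.0005,0.006],[0,0,0],-1],[[0.0001,0.001,0.012],[0,0,0],-1],[[0.0002,0.002,0.018],[0,0,0],-1],[[0.0003,0.003,0.024],[0,0,0],-1],[[0.0005,0.0045,0.03],[0,0,0],-1]]'
python3 -m jog '[[[0.0003,0.002,0.006],[0,0,0],-1],[[0.0006,0.0045,0.012],[0,0,0],-1],[[0.0009,0.007,0.018],[0,0,0],-1],[[0.0009,0.0075,0.025],[0,0,0],-1],[[0.0009,0.0075,0.032],[0,0,0],-1]]'
python3 -m jog '[[[0,0,0],[0,0,0],-1],[[0,0,0],[0,0,0],-1],[[0,0,0],[0,0,0],-1],[[0,0,0],[0,0,0],-1],[[0,0,0],[0,0,0],-1]]'
python3 -m jog '[[[0,0,0],[0,0,0],-1],[[0,0,0],[0,0,0],-1],[[0,0,0],[0,0,0],-1],[[0,0,0],[0,0,0],-1],[[0,0,0],[0,0,0],-1]]'
python3 - <<'E'
from h import *
s=r.sense();print(s['tool_pos'],s['ft_force'])
m2,im2=snap('scene','s10');m,im=snap('wrist','w10')
cv2.imwrite('pics/s10c.png',cv2.resize(im2[120:240,180:340,::-1],None,fx=5,fy=5,interpolation=cv2.INTER_CUBIC))
E
```

```text
time: 12.83
tool_pos: [486.6, -50.8, 72.2]
tcp_rot: [13.5, 89.9, 6.5]
ft_force: [3.5, 2.0, 4.3]
finger_gap: -0.1
time: 13.25
tool_pos: [486.4, -46.1, 102.2]
tcp_rot: [177.8, 90.0, 170.8]
ft_force: [0.8, 0.4, 0.9]
finger_gap: 0.4
time: 13.67
tool_pos: [486.9, -38.4, 133.9]
tcp_rot: [179.6, 89.9, 172.6]
ft_force: [0.4, 0.7, -0.3]
finger_gap: 0.2
time: 14.08
tool_pos: [487.2, -38.7, 133.3]
tcp_rot: [178.3, 89.9, 171.3]
ft_force: [-0.1, 1.0, 0.4]
finger_gap: -0.2
time: 14.5
tool_pos: [487.5, -38.7, 133.8]
tcp_rot: [142.0, 90.0, 135.0]
ft_force: [0.2, 0.3, -1.0]
finger_gap: -0.1
[487.52312664 -38.68266119 133.77518364] [ 0.19648239  0.27672174 -0.99891855]
```

View pics/s10c.png

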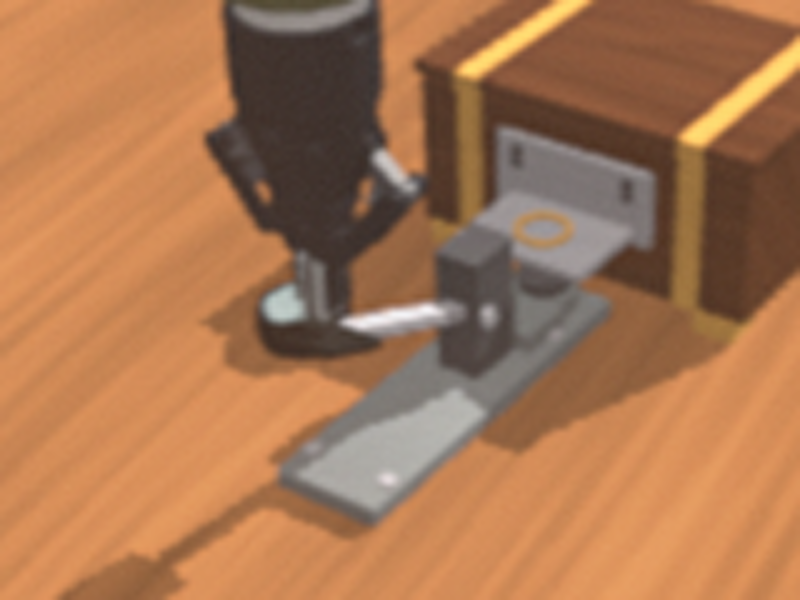

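View pics/w10.png

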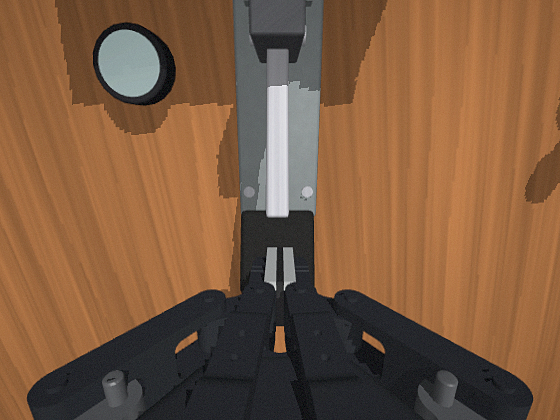

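The handle is back up, the chest is on its feet, and the view matches the one from before the stroke. Now the second stroke.

```bash
python3 -m jog '[[[0,0,-0.009],[0,0,0],-1],[[0,-0.001,-0.015],[0,0,0],-1],[[-0.0003,-0.0035,-0.021],[0,0,0],-1],[[-0.0006,-0.0055,-0.027],[0,0,0],-1],[[-0.001,-0.0075,-0.033],[0,0,0],-1]]'
python3 -m jog '[[[-0.0002,-0.0015,-0.006],[0,0,0],-1],[[-0.0003,-0.0025,-0.012],[0,0,0],-1],[[-0.0004,-0.0035,-0.018],[0,0,0],-1],[[-0.0005,-0.004,-0.024],[0,0,0],-1],[[-0.0005,-0.0045,-0.03],[0,0,0],-1]]'
python3 -m jog '[[[0,0,-0.006],[0,0,0],-1],[[0,0,-0.012],[0,0,0],-1],[[0,0,-0.016],[0,0,0],-1],[[0,0,-0.02],[0,0,0],-1],[[0,0,-0.022],[0,0,0],-1]]'
python3 -m jog '[[[0,0,-0.002],[0,0,0],-1],[[0,0,-0.0035],[0,0,0],-1],[[0,0,-0.0035],[0,0,0],-1],[[0,0,-0.0035],[0,0,0],-1],[[0,0,-0.0035],[0,0,0],-1]]'
python3 -m jog '[[[0,0,0],[0,0,0],-1],[[0,0,0],[0,0,0],-1],[[0,0,0],[0,0,0],-1],[[0,0,0],[0,0,0],-1],[[0,0,0],[0,0,0],-1]]'
python3 - <<'E'
from h import *
m2,im2=snap('scene','s11');snap('wrist','w11');snap('top','t11')
s=r.sense();print(s['tool_pos'],s['ft_force'])
cv2.imwrite('pics/s11c.png',cv2.resize(im2[120:240,180:340,::-1],None,fx=5,fy=5,interpolation=cv2.INTER_CUBIC))
E
```

```text
time: 15.02
tool_pos: [486.9, -46.1, 100.3]
tcp_rot: [44.3, 89.9, 37.3]
ft_force: [3.2, 4.9, 6.5]
finger_gap: -0.2
time: 15.43
tool_pos: [486.5, -50.7, 70.9]
tcp_rot: [30.1, 89.9, 23.1]
ft_force: [-0.5, 3.8, 9.3]
finger_gap: 0.0
time: 15.85
tool_pos: [486.6, -50.3, 48.8]
tcp_rot: [52.9, 89.9, 45.9]
ft_force: [1.2, 5.5, 10.3]
finger_gap: 0.0
time: 16.27
tool_pos: [486.7, -50.2, 46.3]
tcp_rot: [52.8, 89.9, 45.8]
ft_force: [-2.4, 6.9, 15.4]
finger_gap: -0.0
time: 16.68
tool_pos: [486.7, -50.2, 46.4]
tcp_rot: [50.8, 89.9, 43.8]
ft_force: [-2.4, 5.3, 16.0]
finger_gap: 0.1
[486.70351653 -50.16277682  46.33415427] [-1.32915294  6.28524131 15.85941183]
```

View pics/s11c.png

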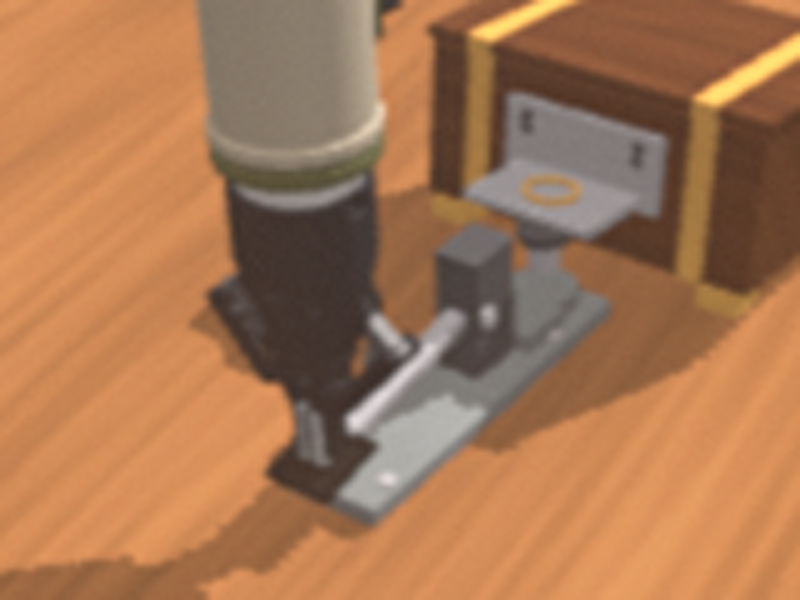

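View pics/t11.png

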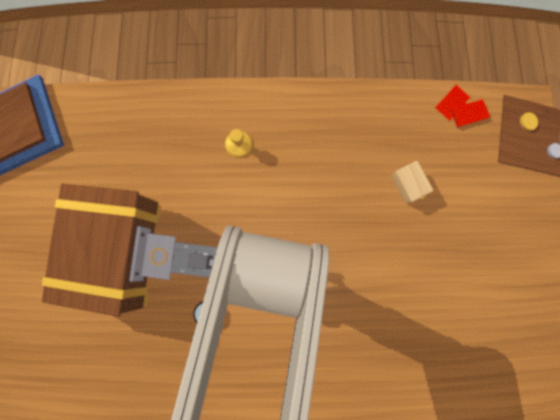

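Run:
```python
from h import *
m=vision.camera_model('top')
print(onplane(m,[[159,256]],88),'saddle est (513,172)')
print(order.hand_in())
```

```text
[[513.37084524 179.78010829  88.        ]] saddle est (513,172)
the job is handed in; nothing more can be done
None
```

I placed the jack under the tongue, pumped the handle twice, and handed the job in with the handle held fully down and the chest raised. No verdict is reported at hand-in, so what follows are my own checks.

- **Placing:** I gripped the jack by its post and slid it in square under the tongue. After I let go, the wrist camera put the saddle within about 1 mm of the lift point. The jack looked flat on the bench with the handle up.
- **First stroke:** I pressed the pedal to its stop, with about 22 N at the fingers, and the pictures show the tongue raised. I then let the handle come fully up, and the chest stood on its feet again in the same place.
- **Second stroke:** I pressed to the stop again, and the fingers are still holding the pedal down with about 16 N. The fingertips are at 38 mm, which is the pedal's full-stroke height. The saddle carries the tongue, and the chest is up on that side.
- **Last check:** The ring reads about 7 to 8 mm toward the chest from the saddle's position. About 6 mm of that is the expected drift on raising, and it is inside the 20 mm limit.
- **Other pieces:** The candlestick and the trinket box look unmoved in the final top picture. The loupe is mostly hidden behind the arm there, but it looked unmoved in the earlier wrist views.
- **Surprise:** There was a short force spike of about 46 N at the wrist when the jack touched the bench, well under the 120 N limit.

No check failed. I did not measure the lift height or the jack's load on the chest directly; I judged them from the pictures and the pedal height.

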